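Tip the two crates over, push the stamped one to the dispatch rail

ROBOT

A 6-joint arm with a two-finger parallel gripper is mounted at the origin on a cart in front of the work surface, level with it; the furniture and walls round the work are solid. World frame = base frame: x ahead of the robot, y to its left, z up, the work surface at z = 0. Lengths are in m, angles in rad, forces in N, time in s.
With the tool pointing down it reaches from about 0.3 to 0.775 m from the base axis. Payload 14.6 kg.
Tool frame: the origin (TCP) lies between the finger pads; the fingertips stand 8 mm ahead of it and the grasp point (between the pads) lies 11 mm behind it; x points along the fingers, y is the direction in which the jaws open and shut, and the axes are right-handed (so a half turn about x gives the same grasp; the last joint's range is limited). The gripper opens to 94 mm and grips with 3 to 60 N. Pads are 16 mm wide; open, the fingers measure 119 mm over their backs; the gripper's body (75 mm by 177 mm) begins 78 mm behind the grasp point.
Start: joints at [-1.173, 0.3, 1.521, -0, 1.321, -0.067], TCP at [0.247, -0.492, 0.213] pointing down, gripper open.
Joint ranges: [-3.03, 3.03], [-0.79, 2.21], [0.23, 2.52], [-1.04, 4.18], [0, 3.07], [-2.55, 2.55]. Speed limits (rad/s): [2.22, 2.22, 2.57, 3.14, 3.14, 3.14].

INTERFACE

Orientations are given as [roll, pitch, yaw] about the fixed x, y, z axes, in that order (R = Rz(yaw) Ry(pitch) Rx(roll)).
In Python, from station import ctrl gives the robot as it stands.
- The arm moves only by the shell command python3 -m creep 'ROWS' [FORCE]. ROWS is a JSON object of lists of equal length, an entry for each row: "hand": the closure, from -1 (fully open) to 1 (shut); "slide": the shift along the tool's x, y, z in m, a list of three; "spin": the turn about the tool's x in degrees. A call has 1 to 12 rows; each row is the pose to reach, as a shift and turn from the pose commanded when the call began, along the tool's axes at that moment; what a row does not reach only later rows make up. A row lasts 1/12 s, in which the tool goes at most 41.7 mm and 7.16 degrees, less where a joint would pass 70% of its speed; a pose out of reach is approached as far as the arm can. A call with a gripper value outside its range is refused whole. The fingers move at their own pace and stop on an object; FORCE is the grip in N (left out, the last holds). Time passes only in rows, so rows that repeat a pose let the fingers close. It gives the time, the measured TCP pose, the force and the opening at its end, in the units of the state.
- ctrl.get_obs(): the state, without advancing time (a new reading comes with each control period).
- ctrl.camera(name): name is "scene" or "top"; returns the picture (400x640x3 uint8, red, green, blue); there is no depth.
- ctrl.calibration(name): a dict with "K" (3x3 intrinsics, pixels), "k1" (the pictures are not rectified: a ray, as slopes to the right and down, at radius r is drawn at 1 + k1 r^2 times it, then the intrinsics apply), "R" (3x3) and "t" (3): a world point X has camera coordinates R X + t. Camera axes: x right, y down, z forward; pixel columns grow to the right and rows downward; lengths in m; the calibration is good to about 2 mm. A picture is of the moment at which its call begins. calibration takes no time and is no camera call.
- ctrl.hand_in(): hands the job in, once; it reports no verdict.
The state is a dict: "time_s": time; "qpos": joint angles; "joint_vel": joint speeds; "tau": joint torques, N m; "ee_pos": TCP position; "eef_rot": TCP orientation; "force": force on the tool from outside, world axes, zero at the start; "moment": the same for the moment, N m; "grip_width": finger opening in m.
Only numpy, scipy, OpenCV 4.12 (cv2) and the standard library are available. Lean on these libraries where they do the work, as an engineer would, in place of code of your own. Each camera call takes 0.05 s, during which the arm holds its last target.

TASK

One of the two white crates has a black ring stamp on its underside. With the fingertips only, tip both crates over away from you onto their backs so that their undersides show, and only then push the stamped one, still on its back, forward until its open top is square and flush against the metal dispatch rail. Leave the unstamped crate on its back, well short of the rail; do not lift either crate and do not disturb the other things on the desk.

Things in the scene. Friction and masses are not known exactly. Their poses are not given: they have to be found in the camera images.
- crate_stamped: White open-topped empty crate, loose, 0.18 to 0.35 kg, 70 mm deep (own x) x 100 wide (own y) x 120 tall (own z), 4 mm walls, one divider. Starts upright, own x roughly away from the robot. Origin: centre of the underside. On its back (far wall) own x points down, it is 70 mm high and the underside faces the robot. Underside: flat black ring 50 mm across with a bar.
- crate_stamped_centre (a point): Centre of the stamped crate, half-way up (60 mm above the underside); axes as the crate's. Pushed level on its near 100 mm wall at 90 to 110 mm height, the crate tips about its far bottom edge and, past about 45 degrees, falls by itself onto its back; pushed low down it slides.
- crate_stamped_rim (a point): Centre of the stamped crate's open top, level with the rim (120 mm above the underside); axes as the crate's.
- crate_plain: White open-topped empty crate, loose, 0.18 to 0.35 kg, 70 mm deep (own x) x 100 wide (own y) x 120 tall (own z), 4 mm walls, one divider. Starts upright, own x roughly away from the robot. Origin: centre of the underside. On its back (far wall) own x points down, it is 70 mm high and the underside faces the robot. Underside: blank.
- crate_plain_centre (a point): Centre of the unstamped crate, half-way up (60 mm above the underside); axes as the crate's. Pushed level on its near 100 mm wall at 90 to 110 mm height, the crate tips about its far bottom edge and, past about 45 degrees, falls by itself onto its back; pushed low down it slides.
- crate_plain_rim (a point): Centre of the unstamped crate's open top, level with the rim; axes as the crate's.
- rail: Dispatch rail: fixed aluminium bar across the desk beyond the crates, 18 mm deep (own x) x 520 mm long (own y) x 24 mm tall. Origin: centre of its underside; own x points away from the robot, so its near face lies 9 mm before the origin.
- weight: Bystander, loose: brass-coloured calibration weight, 30 mm across, 48 mm tall, in front of and between the crates. Origin at the centre of its underside.
- stain_bottle: Bystander, loose: small bottle with black cap, 46 mm across, 85 mm tall, on the right. Origin at the centre of its underside.
- buffer_bottle: Bystander, loose: bottle with blue cap, 56 mm across, 103 mm tall, on the left. Origin at the centre of its underside.
- vial_tray: Bystander, loose: open vial rack, 60 x 108 x 26 mm, near left. Origin at the centre of its underside.
- timer: Bystander, loose: bench timer, 37 x 64 x 60 mm, near right. Origin at the centre of its underside.
- tweezers: Bystander, loose: tweezers lying flat, 13 x 122 x 9 mm, near right. Origin at the centre of its underside.

How it is judged:
On the way, in this order (a step that is already met when the one before it is completed fails the run):
1. both crates lie on their backs, undersides towards the robot (angle between each of crate_stamped, crate_plain's own x axis and vertical above 2.95 rad), for 0.2 s.
2. the stamped crate, on its back, is flush against the rail (all of step 1 and x of crate_stamped_rim in the frame of rail above -0.015 m and angle between the z axis of crate_stamped and the x axis of rail, either way round below 0.08 rad and y of crate_stamped_rim in the frame of rail between -0.24 and 0.24 m), for 0.2 s.
At the end, for the whole second after the job is handed in: Both crates rest on their backs (within 11 degrees); the stamped crate's open top is at the rail's near face (centre within 6 mm, square within 4.5 degrees, between the rail's ends); the unstamped crate stays at least 20 mm short of the rail (all of step 2 and x of crate_plain_rim in the frame of rail below -0.029 m and linear speed of each of crate_stamped, crate_plain below 0.02 m/s); the robot touches nothing.
It fails at once if a crate is lifted (its centre over 85 mm above the desk) (height (world z) of any of crate_stamped_centre, crate_plain_centre above 0.085 m).
It fails at once if a bystander is moved by more than 20 mm (distance of any of weight, stain_bottle, buffer_bottle, vial_tray, timer, tweezers from where it was at the start of the episode above 0.02 m).
It also fails if it takes over 53 s, if anything falls off the work surface, if the arm or the gripper's body presses on something with over 40 N, if the wrist force passes 120 N, or if a joint passes its speed limit or range.

## Working session

There is one attempt and no reset: what is moved stays moved. The work goes in short steps, Python scripts to look and compute and a shell command to move; the robot and the scene stay as the last step left them, time stands still between calls to the robot, and variables do not carry over. Pictures are saved under pics/ and viewed, and the job is handed in when it is done.

```bash
ls; mkdir -p pics; cat > h.py <<'E'
import numpy as np, cv2
from station import ctrl
def snap(n,f):
    im=ctrl.camera(n); cv2.imwrite('pics/'+f+'.png',im[:,:,::-1]); return im
def ray(n,uv):
    c=ctrl.calibration(n);K=np.array(c['K']);R=np.array(c['R']);t=np.array(c['t']);k=c['k1']
    d=cv2.undistortPoints(np.array([[uv]],float),K,np.array([k,0,0,0.]))[0,0]
    return -R.T@t, R.T@np.array([d[0],d[1],1])
def pt(n,uv,z):
    o,d=ray(n,uv); return o+d*(z-o[2])/d[2]
E
python3 - <<'E'
from h import *
for n in('scene','top'):
    snap(n,n+'0'); c=ctrl.calibration(n); print(n,c['K'],c['k1'],ray(n,(320,200)))
print(ctrl.get_obs())
E
```

```text
pics
scene [[427.76848372   0.         323.11233877]
 [  0.         427.76848372 201.14240404]
 [  0.           0.           1.        ]] -0.06986641746169138 (array([ 1.06508605, -0.6216269 ,  1.29695116]), array([-0.34208915,  0.44113795, -0.82971826]))
top [[376.68556812   0.         317.56794904]
 [  0.         376.68556812 199.24899845]
 [  0.           0.           1.        ]] -0.05428239813354932 (array([ 0.40399427, -0.00279122,  1.17583282]), array([ 0.15052075, -0.02062218, -0.98841484]))
{'time_s': 0.1, 'qpos': array([-1.17254587e+00,  3.00413232e-01,  1.52152691e+00,  9.86003818e-06,
        1.32071436e+00, -6.65816460e-02]), 'joint_vel': array([ 0.00016259,  0.00024331, -0.00109353,  0.00123619, -0.00136959,
       -0.00034062]), 'tau': array([ 1.08322183e-03, -5.32642686e+01, -3.53283691e+01,  7.09553668e-02,
        2.34595587e-02, -5.44158945e-05]), 'ee_pos': array([ 0.24646743, -0.49142212,  0.21294099]), 'eef_rot': array([-1.64637213,  1.56973443,  1.96005018]), 'force': array([ 5.22004368e-01,  8.65586462e-01, -8.55515722e-04]), 'moment': array([-0.00433281,  0.00935082, -0.01624805]), 'grip_width': 0.09369468616012881}
```

View pics/scene0.png

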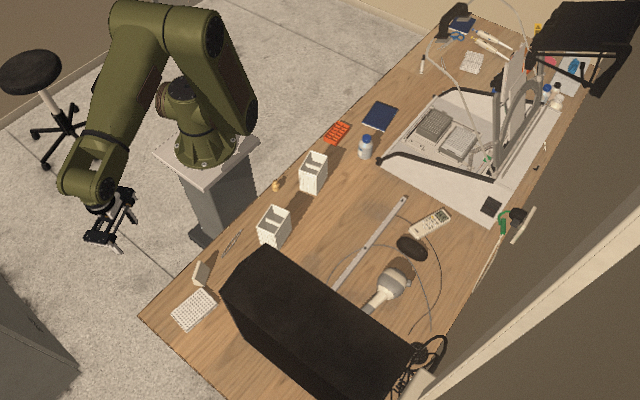

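View pics/top0.png

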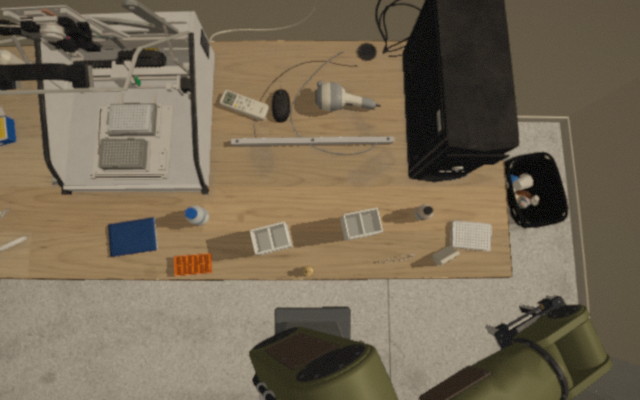

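```bash
python3 - <<'E'
from h import *
im=cv2.imread('pics/top0.png')
c=cv2.resize(im[190:285,170:470],None,fx=2.6,fy=2.6,interpolation=cv2.INTER_CUBIC);cv2.imwrite('pics/c0.png',c)
hsv=cv2.cvtColor(im,cv2.COLOR_BGR2HSV)
m=((hsv[:,:,1]<60)&(hsv[:,:,2]>115)).astype('uint8')*255
m=cv2.morphologyEx(m,cv2.MORPH_CLOSE,np.ones((5,5)))
for ct in cv2.findContours(m,cv2.RETR_EXTERNAL,cv2.CHAIN_APPROX_NONE)[0]:
    x,y,w,h=cv2.boundingRect(ct)
    if cv2.contourArea(ct)<100 or y<120 or y>280 or x<205 or x>480: continue
    r=cv2.minAreaRect(ct); print(r)
    z=0.024 if y<160 else 0.12
    b=cv2.boxPoints(r); P=np.array([pt('top',p,z) for p in b]); print(b.round(0).tolist(),P.round(3)[:,:2].tolist(),P.mean(0).round(3))
for n,uv,z in[('weight',(309,271),.048),('stain',(427,211),.085),('buffer',(200,214),.103),('timer',(446,256),.06),('tweez',(377,262),0),('tweez',(411,257),0),('tray',(193,264),.026),('edge',(300,279),0)]: print(n,pt('top',uv,z).round(3))
E
```

```text
((270.3529357910156, 238.41177368164062), (26.678918838500977, 37.83555603027344), 75.96376037597656)
[[249.0, 230.0], [285.0, 221.0], [292.0, 247.0], [255.0, 256.0]] [[0.481, 0.175], [0.506, 0.073], [0.434, 0.054], [0.409, 0.156]] [0.457 0.115 0.12 ]
((466.3527526855469, 242.5609130859375), (48.091758728027344, 42.39199447631836), 4.085616588592529)
[[441.0, 262.0], [444.0, 220.0], [492.0, 223.0], [489.0, 265.0]] [[0.388, -0.362], [0.506, -0.377], [0.495, -0.516], [0.376, -0.499]] [ 0.441 -0.438  0.12 ]
((361.1047058105469, 223.7815704345703), (25.95890235900879, 38.279823303222656), 77.73522186279297)
[[340.0, 215.0], [377.0, 207.0], [383.0, 232.0], [345.0, 241.0]] [[0.521, -0.08], [0.544, -0.187], [0.472, -0.2], [0.45, -0.094]] [ 0.497 -0.14   0.12 ]
((311.9919738769531, 139.4027862548828), (7.153717994689941, 162.06594848632812), 89.2309799194336)
[[231.0, 137.0], [393.0, 135.0], [393.0, 142.0], [231.0, 144.0]] [[0.784, 0.255], [0.789, -0.262], [0.766, -0.261], [0.76, 0.254]] [ 0.775 -0.004  0.024]
weight [0.364 0.008 0.048]
stain [ 0.536 -0.34   0.085]
buffer [0.528 0.319 0.103]
timer [ 0.404 -0.398  0.06 ]
tweez [ 0.388 -0.202  0.   ]
tweez [ 0.402 -0.309  0.   ]
tray [0.386 0.358 0.026]
edge [0.338 0.036 0.   ]
```

View pics/c0.png

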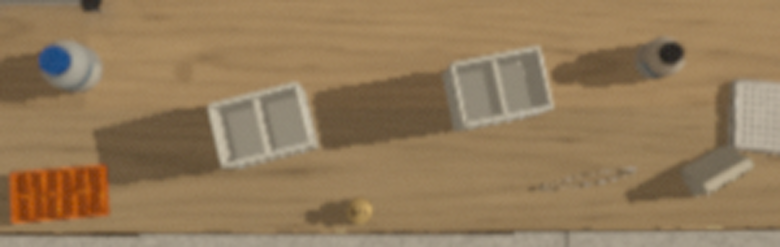

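```bash
cat >> h.py <<'E'
from scipy.spatial.transform import Rotation as Ro
def tool(): 
    o=ctrl.get_obs(); return np.array(o['ee_pos']),Ro.from_euler('xyz',o['eef_rot']).as_matrix(),o
def plan(target,yaw):
    # yaw: desired pushing direction; tool y should be parallel to (-sin,cos)
    p,R,o=tool(); print('p',p.round(3),'R',R.round(3).tolist())
    d=R.T@(np.array(target)-p); y=R[:,1]; z=R[:,2]
    w=np.array([-np.sin(yaw),np.cos(yaw),0])
    for s in(1,-1):
        a=np.degrees(np.arctan2(s*w@z,s*w@y)); print('spin',round(a,1))
    print('slide mm',(d*1000).round(1), 'fwd dir in tool',(R.T@[np.cos(yaw),np.sin(yaw),0]).round(3),'F',o['force'].round(1),'w',o['grip_width'],'q6',o['qpos'][5],'t',o['time_s'])
E
python3 - <<'E'
from h import *
plan([.426,-.155,.213],np.radians(12))
E
```

```text
p [ 0.246 -0.491  0.213] R [[-0.0, 0.448, -0.894], [0.001, -0.894, -0.448], [-1.0, -0.001, -0.0]]
spin -165.4
spin 14.6
slide mm [ 2.000e-01 -2.202e+02 -3.113e+02] fwd dir in tool [-0.     0.253 -0.968] F [ 0.5  0.9 -0. ] w 0.09369468616012881 q6 -0.06658164596832832 t 0.1
```

```bash
python3 -m creep '{"hand":[0,0,0,0,0,0,0,0,0,0,0,0],"slide":[[0,-10,-14],[0,-25,-35],[0,-45,-64],[0,-65,-92],[0,-85,-120],[0,-105,-148],[0,-125,-177],[0,-145,-205],[0,-165,-233],[0,-185,-262],[0,-203,-287],[0,-220,-311]],"spin":[1,2,4,5,6,8,9,11,12,13,14,14.6]}' 20; python3 -c "
from h import *
plan([.426,-.155,.213],np.radians(12))"
```

```text
time_s: 1.1
ee_pos: [0.4822, -0.0483, 0.2134]
eef_rot: [-0.094, 1.571, -3.026]
force: [0.0, -0.3, -0.6]
grip_width: 0.0471
p [ 0.482 -0.048  0.213] R [[-0.0, 0.208, -0.978], [-0.0, -0.978, -0.208], [-1.0, -0.0, 0.0]]
spin 180.0
spin -0.0
slide mm [ 0.4 92.7 77.1] fwd dir in tool [-0. -0. -1.] F [ 0.  -0.3 -0.6] w 0.04708901219052713 q6 1.1863020461663838 t 1.1
```

```bash
python3 -m creep '{"hand":[0,0,0,0,0,0],"slide":[[0,0.02,0.016],[0,0.045,0.037],[0,0.07,0.058],[0,0.093,0.077],[0,0.093,0.077],[0,0.093,0.077]],"spin":[0,0,0,0,0,0]}' ; python3 -c "
from h import *
plan([.426,-.155,.104],np.radians(12));snap('top','t1');snap('scene','s1')"
```

```text
time_s: 1.6
ee_pos: [0.4254, -0.1581, 0.2134]
eef_rot: [-1.028, 1.571, 2.321]
force: [-0.0, 0.8, 0.4]
grip_width: 0.0466
p [ 0.425 -0.158  0.213] R [[-0.0, 0.206, -0.979], [0.0, -0.979, -0.206], [-1.0, -0.0, 0.0]]
spin 179.9
spin -0.1
slide mm [109.4  -2.9  -1.2] fwd dir in tool [-0.    -0.002 -1.   ] F [-0.   0.8  0.4] w 0.0465813165532454 q6 0.9264805081774764 t 1.6
```

View pics/s1.png

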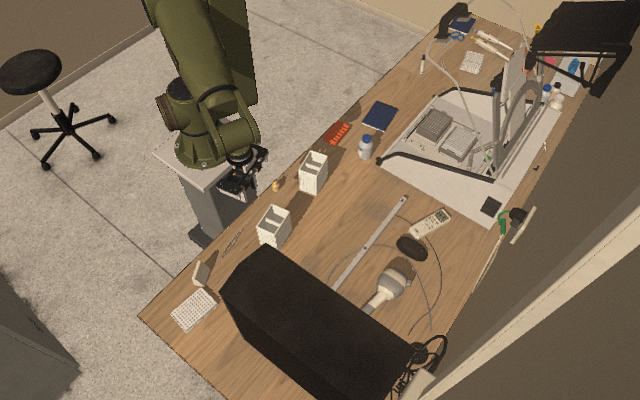

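View pics/t1.png

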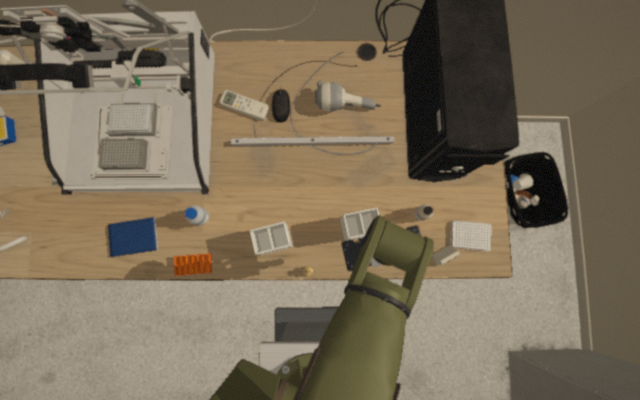

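```bash
python3 -m creep '{"hand":[0,0,0,0,0,0,0],"slide":[[0.02,-0.003,0],[0.045,-0.003,0],[0.07,-0.003,0],[0.095,-0.003,0],[0.109,-0.003,0],[0.109,-0.003,0],[0.109,-0.003,0]],"spin":[0,0,0,0,0,0,0]}'; python3 -m creep '{"hand":[0,0,0,0,0,0,0],"slide":[[0,0,-0.005],[0,0,-0.01],[0,0,-0.015],[0,0,-0.02],[0,0,-0.025],[0,0,-0.03],[0,0,-0.035]],"spin":[0,0,0,0,0,0,0]}'
```

```text
time_s: 2.28
ee_pos: [0.4254, -0.1538, 0.1044]
eef_rot: [-0.706, 1.57, 2.647]
force: [-0.2, -0.6, 0.7]
grip_width: 0.0468
time_s: 2.87
ee_pos: [0.4599, -0.1471, 0.1045]
eef_rot: [0.101, 1.571, -2.831]
force: [-2.1, -0.3, 1.8]
grip_width: 0.0471
```

```bash
python3 -m creep '{"hand":[0,0,0,0,0,0,0,0],"slide":[[0,0,-0.005],[0,0,-0.01],[0,0,-0.015],[0,0,-0.02],[0,0,-0.025],[0,0,-0.03],[0,0,-0.035],[0,0,-0.04]],"spin":[0,0,0,0,0,0,0,0]}'; python3 -c "
from h import *
snap('scene','s2');snap('top','t2')
a=cv2.imread('pics/s2.png')[120:280,180:420];cv2.imwrite('pics/s2c.png',cv2.resize(a,None,fx=3,fy=3))"
```

```text
time_s: 3.53
ee_pos: [0.4991, -0.1387, 0.1044]
eef_rot: [3.139, 1.571, 0.207]
force: [-0.1, -0.4, 1.0]
grip_width: 0.0471
```

View pics/s2c.png

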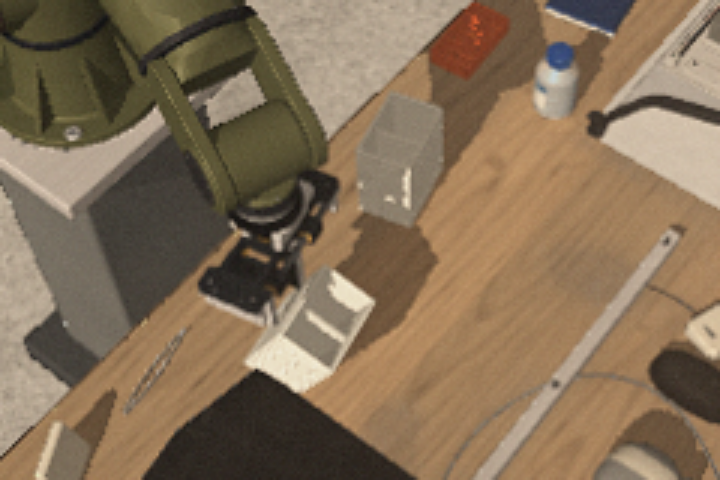

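The right crate (px ~(285,230) in the full frame) is tipping, about 30° over; both fingers are behind it. Continue.

```bash
python3 -m creep '{"hand":[0,0,0,0,0,0,0,0],"slide":[[0,0,-0.005],[0,0,-0.01],[0,0,-0.015],[0,0,-0.02],[0,0,-0.025],[0,0,-0.03],[0,0,-0.035],[0,0,-0.04]],"spin":[0,0,0,0,0,0,0,0]}'; python3 -m creep '{"hand":[0,0,0],"slide":[[0,0,0],[0,0,0],[0,0,0]],"spin":[0,0,0]}'; python3 -c "
from h import *
snap('scene','s3')
a=cv2.imread('pics/s3.png')[120:280,180:420];cv2.imwrite('pics/s3c.png',cv2.resize(a,None,fx=3,fy=3))"
```

```text
time_s: 4.3
ee_pos: [0.5382, -0.1304, 0.1044]
eef_rot: [-0.42, 1.571, 2.931]
force: [-0.1, 0.2, -0.2]
grip_width: 0.0467
time_s: 4.55
ee_pos: [0.5375, -0.1305, 0.1044]
eef_rot: [-0.47, 1.571, 2.882]
force: [0.8, 0.2, 0.8]
grip_width: 0.047
```

View pics/s3c.png

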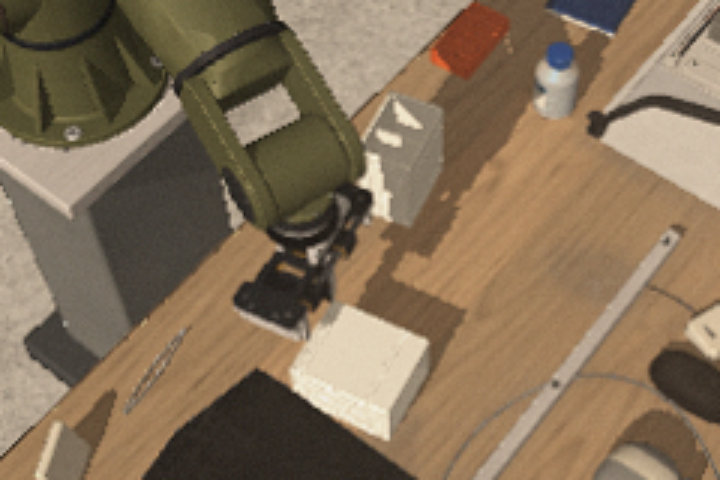

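```bash
python3 -m creep '{"hand":[0,0,0,0,0],"slide":[[-0.02,0,0],[-0.05,0,0],[-0.08,0,0],[-0.1,0,0],[-0.1,0,0]],"spin":[0,0,0,0,0]}'; python3 -c "
from h import *
plan([.386,.098,.2044],np.radians(13.5))"
```

```text
time_s: 5.02
ee_pos: [0.5389, -0.131, 0.209]
eef_rot: [2.624, 1.564, -0.308]
force: [-0.2, 0.1, 0.1]
grip_width: 0.047
p [ 0.539 -0.131  0.209] R [[0.006, 0.208, -0.978], [-0.002, -0.978, -0.208], [-1.0, 0.003, -0.006]]
spin 178.5
spin -1.5
slide mm [   3.2 -255.9  101.8] fwd dir in tool [ 0.006 -0.026 -1.   ] F [-0.2  0.1  0.1] w 0.04703602282765246 q6 1.0563999689571724 t 5.0167
```

```bash
python3 -m creep '{"hand":[0,0,0,0,0,0,0,0,0,0,0,0],"slide":[[0,-0.01,0.01],[0,-0.035,0.025],[0,-0.065,0.04],[0,-0.095,0.055],[0,-0.125,0.07],[0,-0.155,0.08],[0,-0.185,0.09],[0,-0.21,0.095],[0,-0.235,0.1],[0,-0.255,0.102],[0,-0.256,0.102],[0,-0.256,0.102]],"spin":[0,-0.5,-1,-1.5,-1.5,-1.5,-1.5,-1.5,-1.5,-1.5,-1.5,-1.5]}'; python3 -c "
from h import *
plan([.386,.098,.104],np.radians(13.5))
im=snap('top','t4');snap('scene','s4')"
```

```text
time_s: 6.02
ee_pos: [0.3842, 0.099, 0.2041]
eef_rot: [0.173, 1.57, -2.73]
force: [-0.6, 0.3, 0.8]
grip_width: 0.0469
p [0.384 0.099 0.204] R [[-0.0, 0.236, -0.972], [-0.0, -0.972, -0.236], [-1.0, 0.0, 0.0]]
spin -179.9
spin 0.1
slide mm [100.1   1.4  -1.6] fwd dir in tool [-0.     0.002 -1.   ] F [-0.6  0.3  0.8] w 0.04694839882363885 q6 1.4926651356497536 t 6.0167
```

View pics/t4.png

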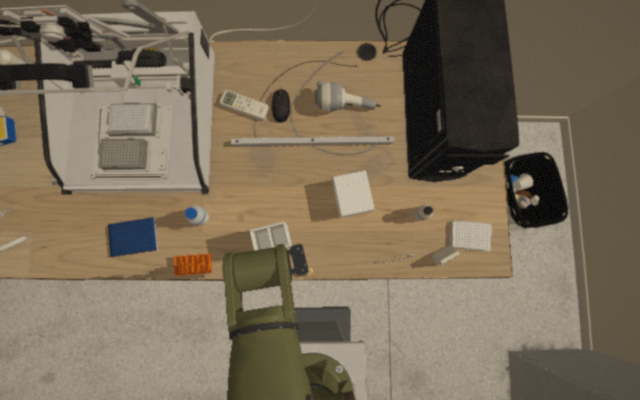

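The right crate lies on its back (px (353,194)). The gripper is behind the left crate (271,238), which I tip next.

```bash
python3 -m creep '{"hand":[0,0,0,0,0,0,0],"slide":[[0.02,0,0],[0.045,0,0],[0.07,0,0],[0.09,0,0],[0.1,0,0],[0.1,0,0],[0.1,0,0]],"spin":[0,0,0,0,0,0,0]}'; python3 -m creep '{"hand":[0,0,0,0,0,0,0],"slide":[[0,0,-0.005],[0,0,-0.01],[0,0,-0.015],[0,0,-0.02],[0,0,-0.025],[0,0,-0.03],[0,0,-0.035]],"spin":[0,0,0,0,0,0,0]}'; python3 -m creep '{"hand":[0,0,0,0,0,0,0,0],"slide":[[0,0,-0.005],[0,0,-0.01],[0,0,-0.015],[0,0,-0.02],[0,0,-0.025],[0,0,-0.03],[0,0,-0.035],[0,0,-0.04]],"spin":[0,0,0,0,0,0,0,0]}'; python3 -c "
from h import *
snap('scene','s5')
a=cv2.imread('pics/s5.png')[120:280,180:420];cv2.imwrite('pics/s5c.png',cv2.resize(a,None,fx=3,fy=3))"
```

```text
time_s: 6.7
ee_pos: [0.3847, 0.0979, 0.1044]
eef_rot: [-0.027, 1.57, -2.933]
force: [1.6, 0.1, 0.4]
grip_width: 0.0471
time_s: 7.28
ee_pos: [0.4191, 0.1069, 0.1045]
eef_rot: [-0.251, 1.571, 3.127]
force: [-1.3, -0.6, 0.7]
grip_width: 0.0472
time_s: 7.95
ee_pos: [0.458, 0.1163, 0.1045]
eef_rot: [-2.972, 1.571, 0.406]
force: [-0.6, -0.4, 0.6]
grip_width: 0.0469
```

View pics/s5c.png

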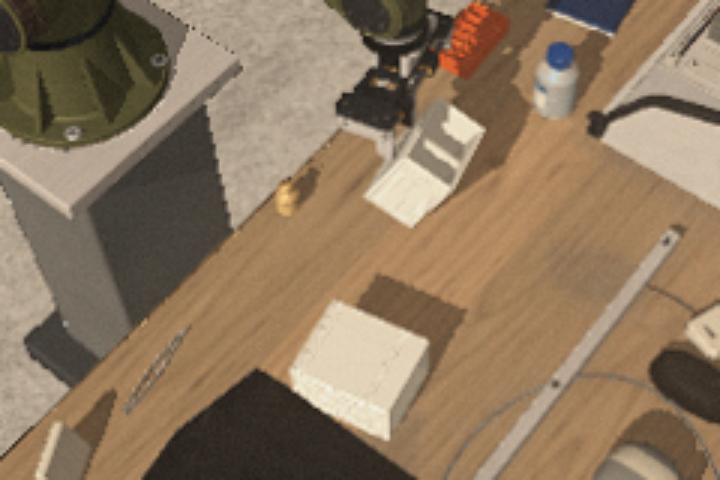

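The left crate is tipping about 35° cleanly. I'll continue the push, then back off and lift.

```bash
python3 -m creep '{"hand":[0,0,0,0,0,0,0,0],"slide":[[0,0,-0.005],[0,0,-0.01],[0,0,-0.015],[0,0,-0.02],[0,0,-0.025],[0,0,-0.03],[0,0,-0.035],[0,0,-0.04]],"spin":[0,0,0,0,0,0,0,0]}'; python3 -m creep '{"hand":[0,0,0],"slide":[[0,0,0],[0,0,0],[0,0,0]],"spin":[0,0,0]}';  python3 -m creep '{"hand":[0,0,0,0,0,0,0,0,0],"slide":[[-0.02,0,0],[-0.05,0,0.01],[-0.08,0,0.03],[-0.1,0,0.05],[-0.1,0,0.08],[-0.1,0,0.11],[-0.1,0,0.14],[-0.1,0,0.16],[-0.1,0,0.16]],"spin":[0,0,0,0,0,0,0,0,0]}'; python3 -c "
from h import *
im=snap('top','t6');snap('scene','s6')
a=cv2.imread('pics/s6.png')[120:280,180:420];cv2.imwrite('pics/s6c.png',cv2.resize(a,None,fx=3,fy=3))
a=cv2.imread('pics/t6.png')[120:290,180:450];cv2.imwrite('pics/t6c.png',cv2.resize(a,None,fx=2.9,fy=2.9,interpolation=2))"
```

```text
time_s: 8.67
ee_pos: [0.4969, 0.1256, 0.1044]
eef_rot: [1.769, 1.571, -1.137]
force: [1.2, -0.5, -0.6]
grip_width: 0.0473
time_s: 8.92
ee_pos: [0.4962, 0.1255, 0.1044]
eef_rot: [-0.079, 1.571, -2.984]
force: [0.0, 0.2, 0.0]
grip_width: 0.0475
time_s: 9.67
ee_pos: [0.3382, 0.0876, 0.2046]
eef_rot: [3.015, 1.57, 0.11]
force: [-0.3, -0.0, 0.4]
grip_width: 0.0469
```

View pics/s6c.png

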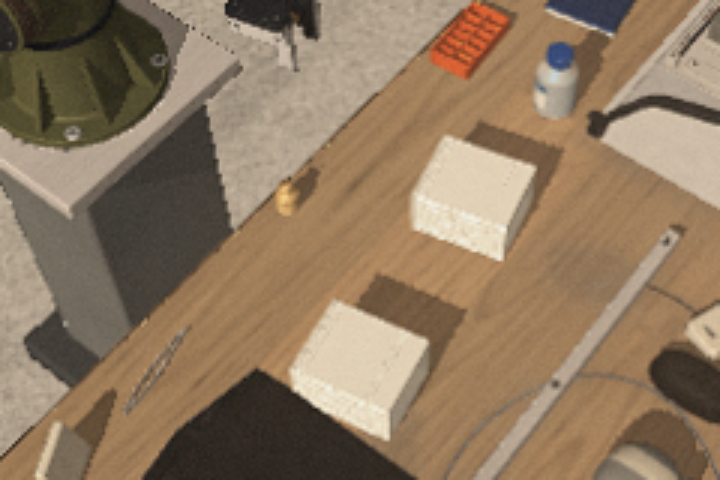

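View pics/t6c.png

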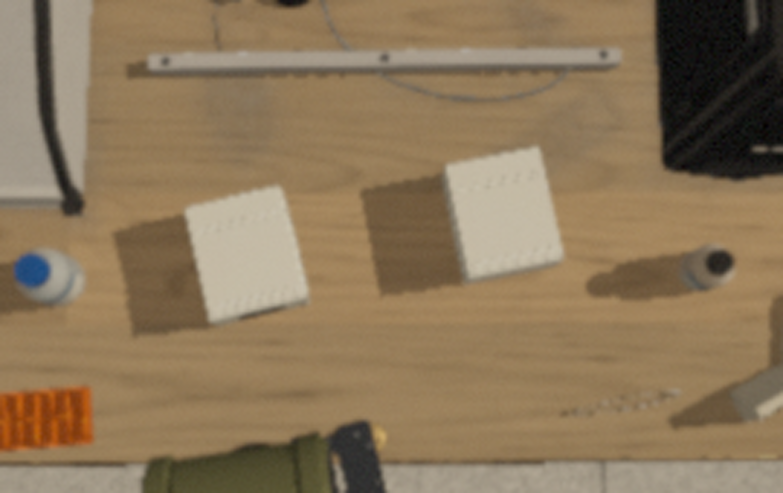

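```bash
python3 - <<'E'
from h import *
im=np.mean([ctrl.camera('top').astype(float) for _ in range(3)],0).astype('uint8')[:,:,::-1]
a=im[205:240,240:300];b=im[195:230,325:385]
cv2.imwrite('pics/z7.png',np.hstack([cv2.resize(q,None,fx=6.5,fy=6.5,interpolation=2) for q in(a,b)]))
for nm,c in(('A',(np.array([251,231]),np.array([286,223]))),('B',(np.array([340,216.5]),np.array([373,210.]))) ):
    g=im.max(2)
    print(nm)
    for f in np.linspace(0,1,12):
        p=c[0]+(c[1]-c[0])*f; x=int(round(p[0]));y=int(round(p[1])); print(g[y-4:y+6,x])
E
```

```text
A
[146 138 136 129 114 112 129 147 155 153]
[197 195 192 183 160 136 132 144 150 154]
[194 191 184 168 144 138 145 149 150 152]
[186 188 183 167 140 137 149 152 151 150]
[195 193 189 171 122  99 131 151 152 151]
[197 197 194 177 136  97 122 151 153 151]
[194 193 182 150 105 119 153 160 156 152]
[189 190 183 160 114 109 143 160 161 157]
[195 195 190 174 133 109 138 157 163 162]
[196 194 191 178 151 139 148 156 160 163]
[198 195 182 157 137 144 157 159 159 161]
[173 175 170 161 159 158 159 161 161 160]
B
[145 135 126 125 125 134 147 159 159 160]
[193 191 182 167 144 145 158 162 163 161]
[196 195 193 181 150 140 151 160 163 162]
[196 195 184 162 140 143 154 160 162 162]
[194 192 188 174 145 138 149 158 162 164]
[198 196 185 158 139 143 154 159 162 164]
[192 191 183 168 143 142 150 155 160 162]
[197 195 192 180 150 138 146 153 157 160]
[196 194 184 162 141 143 152 155 160 162]
[194 191 186 173 145 141 156 163 166 165]
[198 195 182 152 140 154 164 167 167 166]
[191 184 175 166 158 161 164 166 167 166]
```

View pics/z7.png

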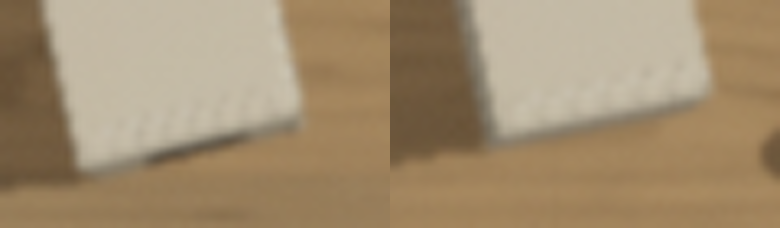

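The left crate's underside strip has a dark patch in its middle (px ~(265–279, 227)) and the right crate's is uniform grey, so the left crate is the stamped one. Next I measure it and the rail.

```bash
cat > meas.py <<'E'
from h import *
import sys
im=snap('top',sys.argv[1])[:,:,::-1]
hsv=cv2.cvtColor(im,cv2.COLOR_BGR2HSV)
m=((hsv[:,:,1]<70)&(hsv[:,:,2]>125)).astype('uint8')*255
for nm,(x0,x1,y0,y1),z in(('A',(215,330,150,248),.07),('B',(325,400,150,240),.07),('rail',(215,400,125,151),.024)):
    q=np.zeros_like(m);q[y0:y1,x0:x1]=m[y0:y1,x0:x1]
    q=cv2.morphologyEx(q,cv2.MORPH_OPEN,np.ones((3,3)))
    cs=cv2.findContours(q,cv2.RETR_EXTERNAL,cv2.CHAIN_APPROX_NONE)[0]
    if not cs: continue
    c=max(cs,key=cv2.contourArea)
    P=np.array([pt('top',p[0],z)[:2] for p in c],np.float32)
    (cx,cy),(w,h),a=cv2.minAreaRect(P)
    # direction closest to +x
    ang=min([a,a-90,a+90,a-180],key=abs)
    L=[w,h] if abs(a-ang)%180<1 else [h,w]
    print(nm,'centre',round(cx,4),round(cy,4),'along',round(L[0],3),'across',round(L[1],3),'yaw',round(ang,2),'area',cv2.contourArea(c),'bbox',cv2.boundingRect(c))
E
python3 meas.py t8
```

```text
A centre 0.5516 0.1383 along 0.127 across 0.106 yaw 14.05 area 1407.5 bbox (244, 184, 42, 48)
B centre 0.5929 -0.1246 along 0.127 across 0.106 yaw 10.32 area 1379.0 bbox (333, 170, 41, 47)
rail centre 0.7736 0.1161 along 0.02 across 0.232 yaw 0.98 area 336.5 bbox (238, 137, 74, 7)
```

```bash
python3 -c "
from h import *
plan([.463,.116,.035],np.radians(14))"; python3 -m creep '{"hand":[-0.35,-0.35,-0.35,-0.35,-0.35,-0.35],"slide":[[0,0,-0.02],[0,0,-0.05],[0,0,-0.08],[0,0,-0.11],[0,0,-0.128],[0,0,-0.128]],"spin":[0,-0.5,-0.5,-0.5,-0.5,-0.5]}' ; python3 -c "
from h import *
plan([.463,.116,.035],np.radians(14))"
```

```text
p [0.341 0.088 0.204] R [[-0.0, 0.234, -0.972], [-0.0, -0.972, -0.234], [-1.0, -0.0, 0.0]]
spin 179.5
spin -0.5
slide mm [ 169.3    1.4 -124.9] fwd dir in tool [-0.    -0.008 -1.   ] F [-0.3 -0.9 -0.1] w 0.0468834438563337 q6 1.4833846955249268 t 9.9667
time_s: 10.47
ee_pos: [0.4677, 0.1186, 0.2032]
eef_rot: [-0.073, 1.569, -2.97]
force: [0.1, 0.2, 0.8]
grip_width: 0.0637
p [0.468 0.119 0.203] R [[-0.001, 0.243, -0.97], [-0.0, -0.97, -0.243], [-1.0, -0.0, 0.001]]
spin -180.0
spin 0.0
slide mm [168.3   1.4   5. ] fwd dir in tool [-0.001  0.001 -1.   ] F [0.1 0.2 0.8] w 0.06374882283351163 q6 1.4981677392709778 t 10.4667
```

```bash
python3 -m creep '{"hand":[-0.35,-0.35,-0.35,-0.35,-0.35,-0.35,-0.35,-0.35,-0.35,-0.35],"slide":[[0.02,0,0.005],[0.045,0.001,0.005],[0.07,0.001,0.005],[0.095,0.001,0.005],[0.12,0.001,0.005],[0.14,0.001,0.005],[0.155,0.001,0.005],[0.165,0.001,0.005],[0.168,0.001,0.005],[0.168,0.001,0.005]],"spin":[0,0,0,0,0,0,0,0,0,0]}'; python3 -m creep '{"hand":[-0.35,-0.35,-0.35,-0.35,-0.35,-0.35],"slide":[[0,0,-0.005],[0,0,-0.01],[0,0,-0.015],[0,0,-0.02],[0,0,-0.025],[0,0,-0.03]],"spin":[0,0,0,0,0,0]}'; python3 meas.py t9; python3 -c "
from h import *
snap('scene','s9')
a=cv2.imread('pics/s9.png')[80:240,230:470];cv2.imwrite('pics/s9c.png',cv2.resize(a,None,fx=3,fy=3))"
```

```text
time_s: 11.3
ee_pos: [0.4604, 0.1158, 0.0361]
eef_rot: [-0.064, 1.57, -2.961]
force: [-0.4, -0.8, 1.1]
grip_width: 0.0634
time_s: 11.8
ee_pos: [0.4903, 0.1232, 0.0366]
eef_rot: [1.065, 1.571, -1.831]
force: [-3.0, -0.1, 1.8]
grip_width: 0.0633
A centre 0.5887 0.1465 along 0.061 across 0.108 yaw 9.31 area 618.0 bbox (244, 183, 38, 25)
B centre 0.5929 -0.124 along 0.127 across 0.108 yaw 10.98 area 1401.5 bbox (333, 170, 41, 47)
rail centre 0.7735 0.116 along 0.021 across 0.232 yaw 1.26 area 355.0 bbox (238, 136, 74, 8)
```

View pics/s9c.png

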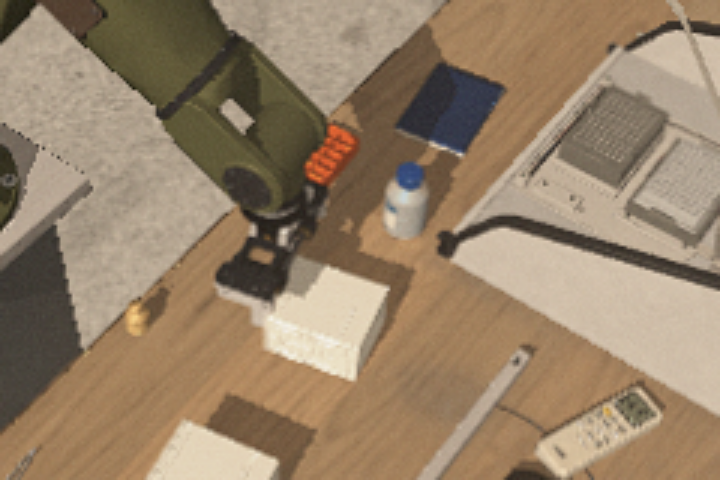

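View pics/t9.png

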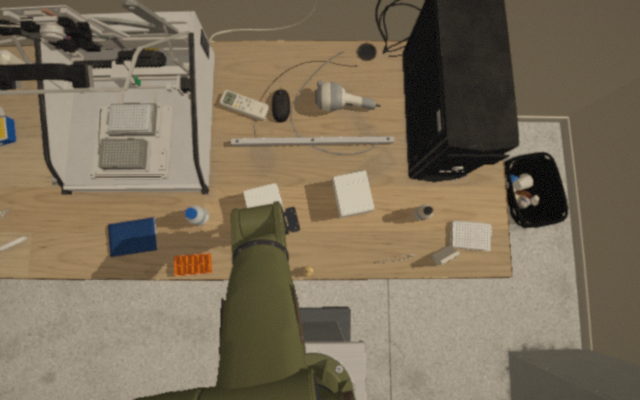

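```bash
python3 -m creep '{"hand":[-0.35,-0.35,-0.35,-0.35,-0.35,-0.35,-0.35,-0.35,-0.35,-0.35,-0.35,-0.35],"slide":[[0,0,-0.007],[0,0,-0.014],[0,0,-0.021],[0,0.001,-0.028],[0,0.001,-0.035],[0,0.0015,-0.042],[0,0.002,-0.049],[0,0.0025,-0.056],[0,0.003,-0.063],[0,0.004,-0.07],[0,0.0045,-0.077],[0,0.0055,-0.084]],"spin":[0.6,1.2,1.8,2.5,3.1,3.7,4.3,4.9,5.5,6.1,6.8,7.4]}'; python3 meas.py t10;python3 -c "
from h import *
plan([.636,.155,.036],np.radians(1))
snap('scene','s10')
a=cv2.imread('pics/s10.png')[80:240,230:470];cv2.imwrite('pics/s10c.png',cv2.resize(a,None,fx=3,fy=3))
a=cv2.imread('pics/t10.png')[120:250,180:450];cv2.imwrite('pics/t10c.png',cv2.resize(a,None,fx=2.9,fy=2.9,interpolation=2))"
```

```text
time_s: 12.9
ee_pos: [0.5733, 0.1383, 0.0365]
eef_rot: [-2.705, 1.571, 0.551]
force: [-2.0, 0.8, 1.1]
grip_width: 0.0634
A centre 0.6636 0.1465 along 0.081 across 0.111 yaw 1.42 area 415.5 bbox (244, 157, 38, 27)
B centre 0.5929 -0.124 along 0.127 across 0.108 yaw 10.98 area 1404.5 bbox (333, 170, 41, 47)
rail centre 0.7734 0.116 along 0.021 across 0.232 yaw 1.3 area 360.0 bbox (238, 136, 74, 8)
p [0.574 0.138 0.037] R [[0.001, 0.114, -0.994], [0.0, -0.994, -0.113], [-1.0, -0.0, -0.001]]
spin -174.5
spin 5.5
slide mm [  0.6  -9.6 -63.2] fwd dir in tool [ 0.001  0.096 -0.995] F [ 1.4 -0.2  1.2] w 0.06319164114453006 q6 1.6313416342637437 t 12.95
```

View pics/s10c.png

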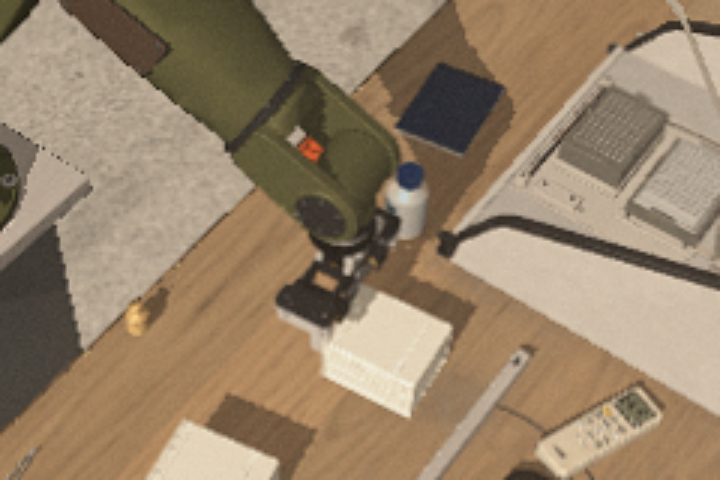

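View pics/t10c.png

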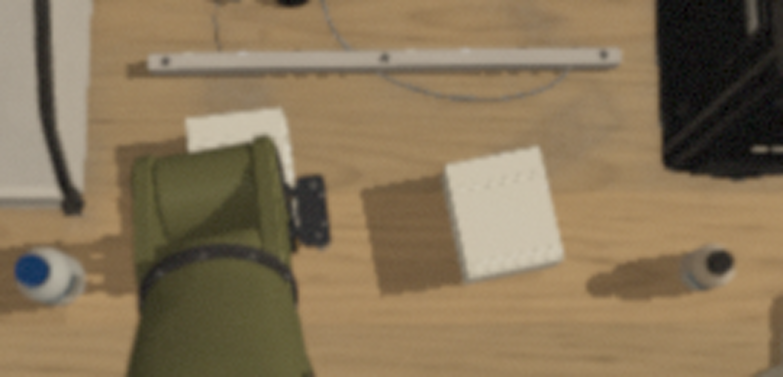

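```bash
python3 -m creep '{"hand":[-0.35,-0.35,-0.35,-0.35,-0.35,-0.35,-0.35,-0.35,-0.35,-0.35],"slide":[[0,0,-0.005],[0,0,-0.01],[0,0,-0.015],[0,0.0005,-0.02],[0,0.0005,-0.025],[0,0.001,-0.03],[0,0.0015,-0.035],[0,0.002,-0.04],[0,0.002,-0.045],[0,0.0025,-0.05]],"spin":[0.5,1.1,1.7,2.2,2.8,3.3,3.9,4.4,5,5.5]}'; python3 -c "
from h import *
plan([.636,.155,.036],np.radians(1))
snap('top','t11')
a=cv2.imread('pics/t11.png')[120:250,180:450];cv2.imwrite('pics/t11c.png',cv2.resize(a,None,fx=2.9,fy=2.9,interpolation=2))"
```

```text
time_s: 13.83
ee_pos: [0.623, 0.1415, 0.0364]
eef_rot: [0.017, 1.571, -3.106]
force: [-1.1, 0.2, -1.3]
grip_width: 0.0633
p [0.623 0.141 0.036] R [[-0.0, 0.019, -1.0], [-0.0, -1.0, -0.019], [-1.0, 0.0, 0.0]]
spin -179.9
spin 0.1
slide mm [  0.4 -13.3 -13.3] fwd dir in tool [-0.     0.001 -1.   ] F [-1.1  0.2 -1.3] w 0.06330422057986769 q6 1.7180413467710447 t 13.8333
```

View pics/t11c.png

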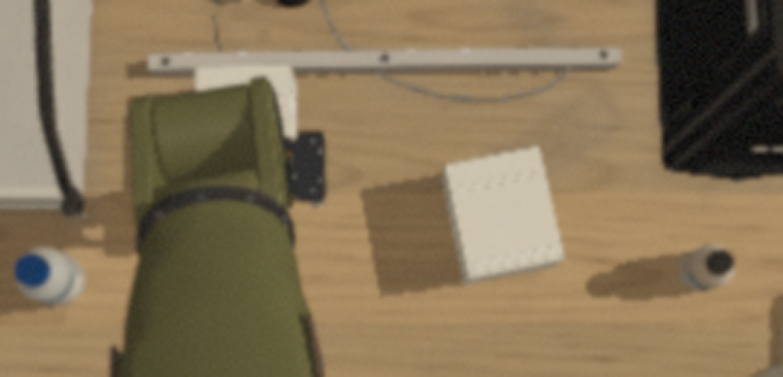

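The crate is square and nearly at the rail (px ~(265,147)). I'll creep slowly until the force rises.

```bash
python3 -m creep '{"hand":[-0.35,-0.35,-0.35,-0.35,-0.35,-0.35],"slide":[[0,0,-0.0015],[0,0,-0.003],[0,0,-0.0045],[0,0,-0.006],[0,0,-0.0075],[0,0,-0.009]],"spin":[0,0,0,0,0,0]}'; python3 -m creep '{"hand":[-0.35,-0.35,-0.35],"slide":[[0,0,-0.001],[0,0,-0.002],[0,0,-0.003]],"spin":[0,0,0]}'
```

```text
time_s: 14.38
ee_pos: [0.6316, 0.1416, 0.0365]
eef_rot: [-2.002, 1.571, 1.159]
force: [-0.9, 0.1, 0.1]
grip_width: 0.0635
time_s: 14.63
ee_pos: [0.6346, 0.1416, 0.0365]
eef_rot: [-0.104, 1.571, 3.057]
force: [-1.6, -0.3, 0.4]
grip_width: 0.0635
```

```bash
python3 -m creep '{"hand":[-0.35,-0.35,-0.35],"slide":[[0,0,-0.001],[0,0,-0.002],[0,0,-0.003]],"spin":[0,0,0]}';  python3 -m creep '{"hand":[-0.35,-0.35,-0.35],"slide":[[0,0,-0.001],[0,0,-0.002],[0,0,-0.002]],"spin":[0,0,0]}'
```

```text
time_s: 14.88
ee_pos: [0.6356, 0.1419, 0.0365]
eef_rot: [0.005, 1.565, -3.117]
force: [-27.1, 0.2, 15.9]
grip_width: 0.0633
time_s: 15.13
ee_pos: [0.6357, 0.1422, 0.0365]
eef_rot: [0.027, 1.56, -3.096]
force: [-38.3, -0.0, 21.3]
grip_width: 0.0634
```

Force of 38 N shows contact with the rail. I'll retract straight back, then up, and check.

```bash
python3 -m creep '{"hand":[-0.35,-0.35,-0.35,-0.35,-0.35,-0.35,-0.35],"slide":[[0,0,0.003],[0,0,0.006],[0,0,0.01],[0,0,0.02],[0,0,0.035],[0,0,0.05],[0,0,0.05]],"spin":[0,0,0,0,0,0,0]}'; python3 -m creep '{"hand":[-0.35,-0.35,-0.35,-0.35,-0.35,-0.35,-0.35,-0.35,-0.35,-0.35,-0.35,-0.35],"slide":[[-0.02,0,0],[-0.05,0,0],[-0.09,0,0],[-0.13,0,0.02],[-0.16,0,0.05],[-0.17,0,0.08],[-0.17,0,0.11],[-0.17,0,0.14],[-0.17,0,0.17],[-0.17,0,0.2],[-0.17,0,0.22],[-0.17,0,0.22]],"spin":[0,0,0,0,0,0,0,0,0,0,0,0]}'; python3 meas.py t12;python3 -c "
from h import *
snap('scene','s12')
a=cv2.imread('pics/s12.png')[80:240,230:470];cv2.imwrite('pics/s12c.png',cv2.resize(a,None,fx=3,fy=3))
a=cv2.imread('pics/t12.png')[120:290,180:450];cv2.imwrite('pics/t12c.png',cv2.resize(a,None,fx=2.9,fy=2.9,interpolation=2))"
```

```text
time_s: 15.72
ee_pos: [0.5879, 0.1408, 0.0364]
eef_rot: [0.171, 1.57, -2.95]
force: [0.3, 0.3, -0.2]
grip_width: 0.0637
time_s: 16.72
ee_pos: [0.3678, 0.1365, 0.2072]
eef_rot: [-2.861, 1.569, 0.301]
force: [-0.9, 0.3, 1.1]
grip_width: 0.0635
A centre 0.6832 0.1416 along 0.087 across 0.109 yaw -0.29 area 966.0 bbox (246, 150, 37, 29)
B centre 0.593 -0.1243 along 0.127 across 0.106 yaw 10.39 area 1385.5 bbox (333, 170, 41, 47)
rail centre 0.7615 0.1157 along 0.045 across 0.232 yaw 1.41 area 607.5 bbox (238, 136, 74, 15)
```

View pics/t12c.png

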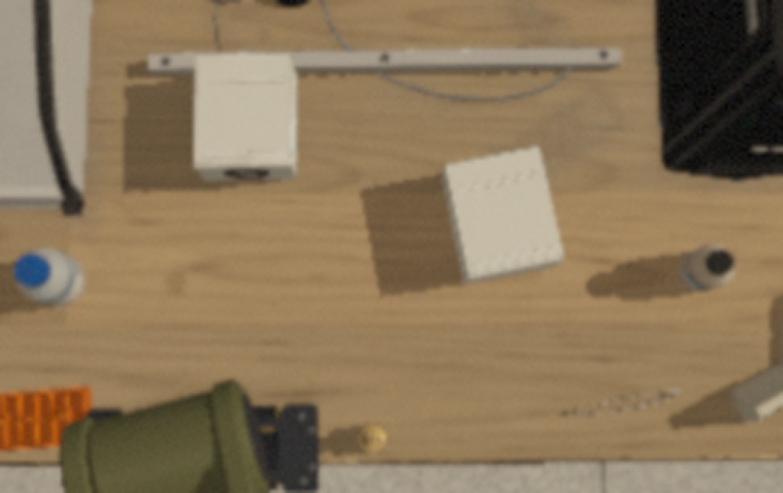

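View pics/s12c.png

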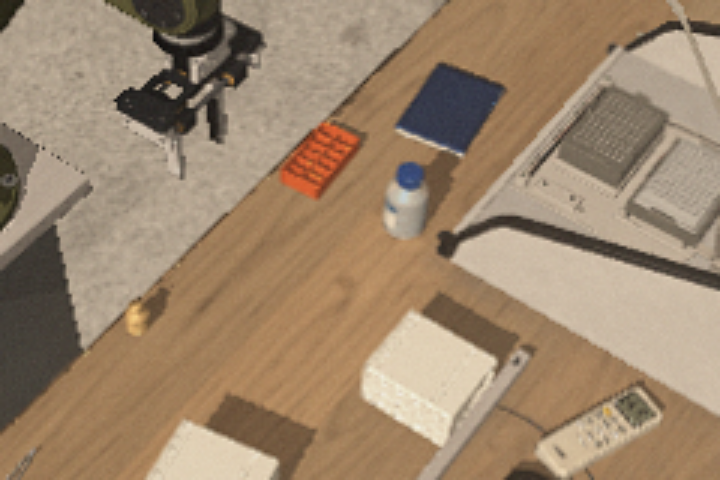

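```bash
python3 - <<'E'
from h import *
a=cv2.imread('pics/t12.png')[132:188,238:292];b=cv2.imread('pics/s12.png')[175:235,345:411]
cv2.imwrite('pics/z12.png',np.hstack([cv2.resize(a,(380,394),interpolation=2),cv2.resize(b,(400,394),interpolation=2)]))
E
```

```text
(no output)
```

View pics/z12.png

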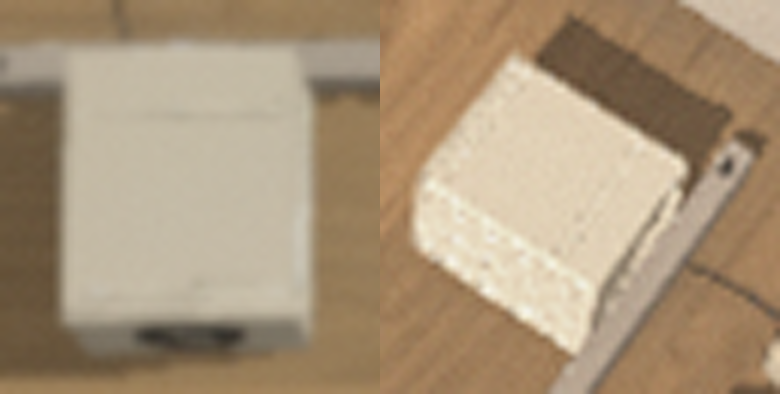

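```bash
python3 - <<'E'
from h import *
T={'n+':(66,325),'n-':(300,320),'f+':(65,48),'f-':(300,45)}
S={'n+':(515,55),'n-':(425,187),'f+':(690,165),'f-':(597,290)}
P={}
for k in T:
    t=(238+T[k][0]/7.037-.5,132+T[k][1]/7.036-.5); s=(345+(S[k][0]-380)/6.06-.5,175+S[k][1]/6.567-.5)
    o1,d1=ray('top',t);o2,d2=ray('scene',s)
    l=np.linalg.lstsq(np.c_[d1,-d2],o2-o1,rcond=None)[0]
    a,b=o1+d1*l[0],o2+d2*l[1]; print(k,'tri',((a+b)/2).round(4),'gap',np.linalg.norm(a-b).round(4),'plane',pt('top',t,.07)[:2].round(4))
# rail near face top edge at px in zoom left y~85 (x 20..) & scene
im=cv2.imread('pics/t12.png').astype(int)
for x in(240,243,300,340,380): print(x,im[130:152,x].max(1))
E
```

```text
n+ tri [0.6432 0.1946 0.0626] gap 0.0016 plane [0.6411 0.1927]
n- tri [0.6474 0.0958 0.054 ] gap 0.0036 plane [0.6427 0.0931]
f+ tri [0.7651 0.1966 0.0643] gap 0.0013 plane [0.7637 0.1961]
f- tri [0.7655 0.0949 0.0686] gap 0.0014 plane [0.7645 0.0942]
240 [155 154 151 147 144 144 149 148 155 166 168 167 162 144 116 102 101 107
 106 104 106 107]
243 [156 155 152 149 144 143 147 152 164 169 168 168 161 138 111 103 100 101
 106 103 104 106]
300 [147 143 145 147 145 138 132 138 160 168 168 164 152 119 105 123 144 149
 150 150 151 152]
340 [149 152 153 153 153 155 163 175 173 169 168 157 126 107 105 118 142 151
 150 146 149 152]
380 [155 156 150 147 142 143 149 161 166 169 165 152 118 101 116 141 146 143
 144 147 147 150]
```

```bash
python3 - <<'E'
from h import *
P=[pt('top',u,.024) for u in((240,142.8),(300,142.4),(340,141.8),(380,141.4))];print(np.round(P,4))
x=np.polyfit([p[1] for p in P],[p[0] for p in P],1);print('near face at y=.145',np.polyval(x,.145),'yaw deg',np.degrees(np.arctan(-x[0])))
# crate yaw from left/right sides
n,f,n2,f2=[np.array(v) for v in([.6411,.1927],[.7637,.1961],[.6427,.0931],[.7645,.0942])]
for d in(f-n,f2-n2):print(np.degrees(np.arctan2(d[1],d[0])))
d=(f-f2);print(np.degrees(np.arctan2(-d[0],d[1])))
print(ctrl.get_obs()['force'],ctrl.get_obs()['joint_vel'].round(3),ctrl.get_obs()['time_s'])
for n_,uv,z in[('weight',(309,271),.048)]:pass
a=cv2.imread('pics/top0.png').astype(int);b=cv2.imread('pics/t12.png').astype(int)
df=abs(a-b).max(2)
for nm,(u0,u1,v0,v1) in dict(weight=(303,316,264,278),stain=(414,436,204,222),buffer=(184,210,204,228),timer=(432,462,246,264),tweez=(372,414,254,266)).items(): print(nm,df[v0:v1,u0:u1].max(),np.median(df[v0:v1,u0:u1]))
E
```

```text
[[ 0.764   0.2254  0.024 ]
 [ 0.7644  0.0351  0.024 ]
 [ 0.7661 -0.0918  0.024 ]
 [ 0.7673 -0.2195  0.024 ]]
near face at y=.145 0.7642675789618082 yaw deg 0.4353960794629049
1.5885459411301055
0.5174355011928579
0.44981042122408144
[ 1.2283745  -0.2196609   0.05438026] [-0.009  0.034 -0.022 -0.002 -0.002 -0.002] 16.8167
weight 7 3.0
stain 9 2.0
buffer 9 2.0
timer 7 2.0
tweez 8 2.0
```

```bash
python3 -m creep '{"hand":[-0.35,-0.35,-0.35],"slide":[[0,0,0],[0,0,0],[0,0,0]],"spin":[0,0,0]}'; python3 -c "
from station import ctrl
print(ctrl.hand_in())"
```

```text
time_s: 17.07
ee_pos: [0.3702, 0.1364, 0.2063]
eef_rot: [0.216, 1.57, -2.906]
force: [-0.0, -0.4, 0.9]
grip_width: 0.0639
the job is handed in; nothing more can be done
None
```

I tipped both crates onto their backs with the fingertips, right one first, then left. The left crate's underside showed the stamp, so I pushed that one square against the rail, backed the arm clear and handed in at about 17 s. The hand-in reports no verdict.

**Last checks:**
- **Stamped crate:** its rim measures x ≈ 0.764 m against the rail's near face at 0.764 m. It is square to the rail within about 1°.
- **Whether it lies flat:** heights triangulated from the two views put its top between 54 and 69 mm, where 70 mm was expected. The corners disagree by more than I would like. The low 54 mm corner also had the poorest ray match (3.6 mm), so I put it down to pixel noise. The pictures show the crate flat.
- **Unstamped crate:** it lies on its back, about 0.1 m short of the rail.
- **Bystanders:** the weight, both bottles, the timer and the tweezers look the same as in the first top picture. I did not compare the vial tray this way; the arm hid part of it, and it appeared in place.
- **Robot:** force was near zero and the arm was clear of everything.

**Slips and forces:** I gave the slides of the first move in mm instead of m. The arm overshot in free air at 0.21 m height, touching nothing, and I corrected it. Wrist force against the rail peaked at about 38 N forward and 21 N vertical (about 44 N combined), all at the fingertips.

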